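# Lock the loose collar of the tilt-out bin

## Task

The collar on the pivot pin of the orange tilt-out bin has slipped round. Turn the collar until its red wing screw faces the flat that is hidden on the pin: you feel the screw's sprung nose drop into the flat and the collar stop; do not force it any further. Then tighten the wing screw clockwise until it is fully home and let go, leaving the bin closed and the jug, tumblers and tea tin where they stand.

Things in the scene. Friction and masses are not known exactly. Their poses are not given: they have to be found in the camera images.
- unit: Bin unit, fixed to the shelf. Origin on the shelf straight below the collar; z up, y along the pivot pin from collar to bin, x away from the robot when not yawed. Two grey plastic cheeks, 160 mm long (x -75 to +85 mm), 12 mm thick, centred at y = 92 and 296 mm, tops 116 mm high; the open orange bin between them, rim 119 mm high.
- axle (a point): Centre of the loose shaft collar, on the pin's axis, 85 mm above the shelf; axes as the unit's. The collar is an aluminium ring 64 mm in diameter, 24 mm wide (y -12 to +12 mm), fixed along the pin, free to turn on it.
- collar (a joint): Angle of the collar about the unit's +y: 0 with the wing screw straight up, negative leaning to the unit's -x, positive to +x. Starts between -0.75 and -0.60 rad; end stops at -1.0 and 1.0. It rubs (about 2 N at the wing) and stays where it is left.
- pin_end (a point): Free end of the steel pivot pin, 32 mm thick, 24 mm before the collar's centre (y = -24 mm). The pin does not turn. Its flat is inside the collar, unseen and not reported: it faces anywhere from -0.35 to +0.62 rad (as the collar's angle), so always on the positive side of the start. It is sunk 7 mm, with steep shoulders.
- stem (a point): Brass stem of the wing screw where it enters the collar, 32 mm from the axis. A sprung nose under it slides on the pin and drops 7 mm into the flat as the collar comes round (turn slower than 0.6 rad/s). Then the collar is held, with under 0.1 rad of springy give. Over 20 N at the wing against the shoulder damages the nose; 8 to 12 N is plenty to feel it.
- wing (a point): Centre of the red wing of the screw, 60 mm from the pin's axis; its z points out along the screw, away from the pin. The wing is a block 10 mm thick (x), 36 mm long (y), 24 mm high (z); 16 mm lie between its underside and the collar's rim.
- screw (a joint): Turn of the wing screw, rad, growing as it tightens (clockwise, looking from the wing to the pin). At 0 the wing's length lies along the pin. Starts loose at 0 to 0.2; hard stop, fully home, at 1.35. Takes about 0.06 N m. If it does not face the flat it jams on the round pin at about 0.4; over 0.6 N m there damages it.
- bin_lip (a point): Middle of the pull lip on the top front edge of the orange bin (closed at the start).
- bin (a joint): Tilt of the orange bin, rad: 0 closed, positive when tipped out towards the unit's -x.
- jug: White ceramic jug, bystander, 170 mm high, 104 mm in diameter, handle towards its +y reaching 86 mm out. Origin at the centre of its underside.
- tumbler1: Clear glass tumbler, bystander, 70 mm in diameter, 85 mm high. Origin at the centre of its underside.
- tumbler2: Green glass tumbler, bystander, 70 mm in diameter, 85 mm high. Origin at the centre of its underside.
- tin: Aluminium tea tin, bystander, 84 mm in diameter, 120 mm high. Origin at the centre of its underside.

How it is judged:
By the outcome, as a careful person would: the job done as asked, in the order asked, and still so for the second after the job is handed in, with the robot touching nothing.
It also fails if it takes over 64 s, if anything falls off the work surface, if the arm or the gripper's body presses on something with over 40 N, if the wrist force passes 120 N, or if a joint passes its speed limit or range.

## Robot

A 6-joint arm with a two-finger parallel gripper is mounted at the origin on the work surface. World frame = base frame: x ahead of the robot, y to its left, z up, the work surface at z = 0. Lengths are in mm, angles in rad, forces in N, time in s.
With the tool pointing down it reaches from about 250 to 800 mm from the base axis. Payload 8.5 kg.
Tool frame: the origin (TCP) lies midway between the tips of the shut fingers; the grasp point (between the pads) lies 19 mm behind it (env.tcp_to_grasp is the distance from the TCP to the grasp point, in mm); z points along the fingers, y is the line along which they close (so a half turn about z gives the same grasp; the last joint's range is limited). The gripper opens to 85 mm and grips with 20 to 120 N. Pads are 22 mm wide; open, the fingers measure 114 mm over their backs; the gripper's body (76 mm by 85 mm) begins 54 mm behind the grasp point. The pads swing forward as they close: fully open they stand 13 mm farther back than shut.
Start: joints at [-1.118, 0.238, -0.013, 1.319, 0, 1.571], TCP at [229.659, -472.055, 231.276] pointing down, gripper open.
Joint ranges: [-2.66, 2.66], [-1.03, 1.9], [-1.14, 1.46], [-1.82, 2.27], [-1.45, 1.34], [-3.14, 3.14]. Speed limits (rad/s): [2.22, 2.22, 2.79, 3.14, 3.14, 3.14].

## Interface

Orientations are given as a unit quaternion [x, y, z, w].
In Python, from workcell import env gives the robot as it stands. Calls block until the motion is done:
- env.reach(position, orientation): joint-space move of the TCP to a pose.
- env.move_straight(position, vel=150, attitude=None): straight line of the TCP; attitude=None keeps the orientation; vel is the mean speed in mm/s.
- env.set_joints(angles): joint-space move.
- env.grip(opening, strength=None): finger opening in mm; strength is the grip in N (None keeps the last); returns when the fingers have stopped.
- env.wait(seconds).
- env.solve_ik(position, orientation): joint angles nearest the present ones, or None.
- env.state(): the state.
- env.read_camera(name): name is "side" or "top"; returns a dict with "color" (384x512x3 uint8, red, green, blue), "depth" (384x512 float32, mm along the optical axis (not along the pixel's ray), 0 where there is no reading), "camera_matrix" (3x3 intrinsics, pixels), "k1" (the pictures are not rectified: a ray, as slopes to the right and down, at radius r is drawn at 1 + k1 r^2 times it, then the intrinsics apply), "origin" and "rotation" of the camera in the world. Camera axes: x right, y up, looking along -z (the intrinsics and any distortion apply to the point x, -y, -z); pixel columns grow to the right and rows downward; lengths in mm; the calibration is good to about 2 mm. A picture is of the moment at which its call begins.
A pose or a line that the arm cannot do raises env.IKError and nothing moves.
- env.job_done(): hands the job in; it is judged then, once.
The state is a dict: "time": time; "joint_positions": joint angles; "dq": joint speeds; "effort": joint torques, N m; "ee_pos": TCP position; "tool_rot": TCP orientation; "contact_force": force on the tool from outside, world axes, zero at the start; "ft_torque": the same for the moment, N m; "gripper_width": finger opening in mm; "gripper_force": force on a finger pad.
Only numpy, scipy, OpenCV 4.12 (cv2) and the standard library are available. Lean on these libraries where they do the work, as an engineer would, in place of code of your own. Each camera call takes 0.05 s, during which the arm holds its last target. There are 200 camera calls.

## Working session

There is one attempt and no reset: what is moved stays moved. The work goes in short steps, each a Python script; the robot and the scene stay as the last script left them, time stands still between calls to the robot, and variables do not carry over. Pictures are saved under pics/ and viewed, at most 10 in all, crops included, and the job is handed in when it is done.

```bash
ls; mkdir -p pics; python3 - <<'E'
from workcell import env
import cv2,numpy as np
for n in("side","top"):
    r=env.read_camera(n); cv2.imwrite(f"pics/{n}0.png",cv2.resize(r["color"][:,:,::-1],(800,600)))
    np.savez(f"{n}0.npz",**{k:np.array(v) for k,v in r.items()})
    print(n,r["camera_matrix"],r["k1"],r["origin"],r["rotation"])
s=env.state();print(s)
E
```

```text
pics
side [[492.20955647   0.         244.06090192]
 [  0.         492.20955647 188.50229658]
 [  0.           0.           1.        ]] -0.175837496883292 [ 73.34984223 816.07873832 889.52752267] [-0.12901104  0.40903889  0.86840603 -0.24882587]
top [[447.33877332   0.         255.36665327]
 [  0.         447.33877332 196.20162729]
 [  0.           0.           1.        ]] -0.14390402852288353 [ 341.82052568   -6.76049605 1244.57853424] [ 0.07697493 -0.07017283 -0.66457777  0.73992366]
{'time': 0.1, 'joint_positions': array([-1.11801881e+00,  2.38719923e-01, -1.41793282e-02,  1.31922665e+00,
        6.85176079e-06,  1.57078907e+00]), 'dq': array([-0.00098676, -0.0002504 ,  0.00145288, -0.00186452, -0.00031987,
       -0.00109534]), 'effort': array([-9.87804015e-04, -5.39721894e+01,  3.46998131e+01,  1.34366832e-02,
       -2.34229071e-05,  1.74029520e-05]), 'ee_pos': array([ 229.49990821, -471.74614825,  230.738732  ]), 'tool_rot': array([ 9.74482297e-01,  2.24463386e-01, -1.45877649e-04, -6.48595264e-04]), 'contact_force': array([ 0.43367127, -1.175995  ,  0.34032376]), 'ft_torque': array([ 0.00890379, -0.00839279,  0.02313069]), 'gripper_force': 0.0, 'gripper_width': 85.25411659601629}
```

View pics/side0.png

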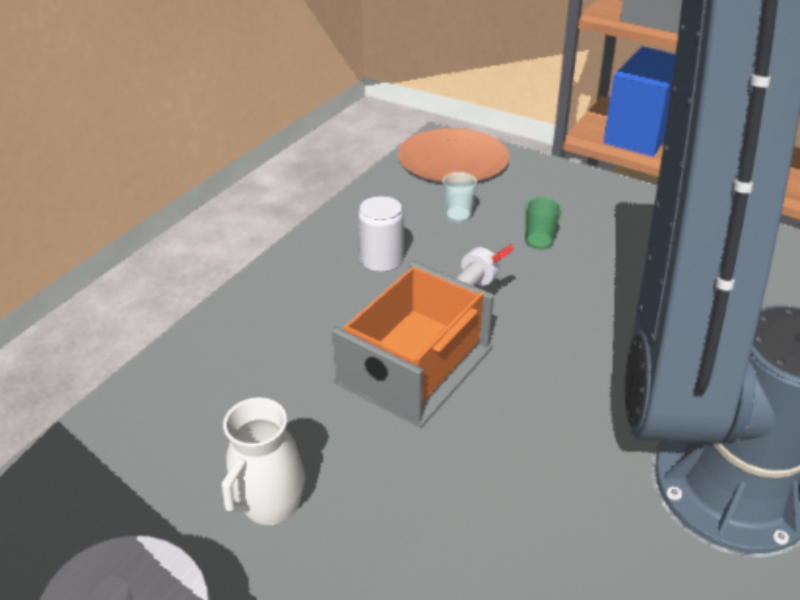

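View pics/top0.png

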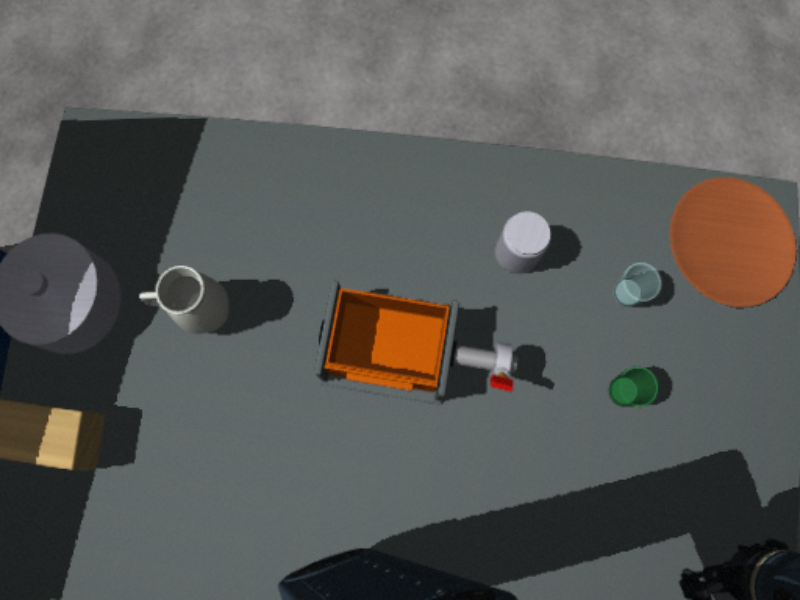

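The side view shows the bin, with the collar and red wing at about (485,262) and (503,253), both leaning toward the robot. In the top view the collar is at (505,360) and the wing at (502,382). The green tumbler is at (633,387), the clear one at (638,284), and the tin at (525,240).

```bash
cat > h.py <<'E'
import numpy as np,cv2
from scipy.spatial.transform import Rotation as R
def cloud(r):
    K=np.array(r["camera_matrix"]);k1=float(r["k1"]);d=np.array(r["depth"]).astype(float)
    v,u=np.mgrid[:384,:512]
    x=(u-K[0,2])/K[0,0];y=(v-K[1,2])/K[1,1];rd=np.hypot(x,y);q=rd.copy()
    for _ in range(20): q=rd/(1+k1*q*q)
    f=1/(1+k1*q*q);x=x*f;y=y*f
    P=np.stack([x*d,-y*d,-d],-1)
    w=P@R.from_quat(np.array(r["rotation"])).as_matrix().T+np.array(r["origin"])
    w[d<=0]=np.nan
    return w
def redmask(c):
    c=c.astype(int);return (c[...,0]>120)&(c[...,1]<60)&(c[...,2]<60)
E
python3 - <<'E'
from h import *
np.set_printoptions(precision=1,suppress=True)
for n in("side","top"):
    r=dict(np.load(n+"0.npz"));P=cloud(r);m=redmask(r["color"])
    m&=np.isfinite(P[...,2])
    p=P[m];print(n,"red",len(p),np.median(p,0),p.min(0),p.max(0))
    c0=np.median(p,0)
    z=P[...,2];near=(abs(P[...,0]-c0[0])<220)&(P[...,1]-c0[1]>60)&(P[...,1]-c0[1]<340)
    s=near&(z>105)&(z<128)
    rc=cv2.minAreaRect(P[s][:,:2].astype(np.float32));print("rim",s.sum(),rc,cv2.boxPoints(rc).tolist(),np.median(z[s]))
    # pin and collar
    s=(abs(P[...,0]-c0[0]-40)<70)&(P[...,1]-c0[1]>-60)&(P[...,1]-c0[1]<75)&(z>75)&~redmask(r["color"])
    q=P[s];print("collar/pin",len(q))
    b=np.round((q[:,1]-c0[1])/6)*6
    for t in np.unique(b):
        qq=q[b==t];print(t,len(qq),qq[:,0].min(),qq[:,0].max(),qq[:,2].max(),qq[np.argmax(qq[:,2])])
    # bystanders
    ta=P[(z>20)&(z<200)]
g=P
for nm,(u,v) in dict(tin=(527,235),t1=(638,284),t2=(633,387)).items(): print(nm,P[int(v*.64),int(u*.64)])
E
```

```text
return _methods._mean(a, axis=axis, dtype=dtype,
  ret = um.true_divide(
Traceback (most recent call last):
ValueError: zero-size array to reduction operation minimum which has no identity
```

```bash
python3 - <<'E'
from h import *
for n,(u,v) in dict(side=(503,254),top=(502,382)).items():
    r=dict(np.load(n+"0.npz"));u=int(u*.64);v=int(v*.64)
    print(n,redmask(r["color"]).sum(),(r["depth"]>0).mean())
    print(r["color"][v-4:v+5,u-6:u+7,:].tolist()[4]);print(r["depth"][v-5:v+6,u-8:u+9].astype(int))
E
```

```text
side 0 0.9958394368489584
[[216, 212, 214], [184, 166, 156], [187, 128, 108], [193, 90, 78], [214, 73, 68], [244, 91, 86], [241, 82, 77], [237, 76, 71], [234, 78, 73], [210, 89, 85], [170, 112, 111], [150, 138, 136], [145, 147, 146]]
[[1518 1513 1518 1516 1523 1514 1519 1521 1518 1522 1520 1521 1281 1277
  1281 1515 1514]
 [1514 1509 1516 1514 1513 1509 1506 1512 1516 1514 1288 1273 1276 1275
  1280 1278 1513]
 [1515 1509 1512 1509 1510 1503 1509 1511 1512 1278 1271 1267 1270 1276
  1279 1280 1505]
 [1510 1508 1502 1507 1517 1501 1509 1283 1268 1268 1266 1275 1275 1276
  1278 1503 1502]
 [1309 1504 1497 1502 1498 1501 1273 1263 1265 1264 1267 1273 1274 1502
  1500 1497 1504]
 [1312 1302 1297 1501 1282 1267 1263 1262 1264 1264 1268 1271 1496 1497
  1496 1500 1497]
 [1297 1302 1292 1276 1271 1260 1264 1258 1261 1261 1270 1492 1496 1490
  1492 1493 1495]
 [1298 1299 1276 1274 1269 1270 1264 1265 1265 1490 1488 1490 1494 1492
  1480 1487 1487]
 [1297 1278 1271 1275 1270 1267 1266 1266 1488 1491 1484 1482 1478 1491
  1484 1485 1482]
 [1295 1293 1280 1276 1273 1273 1484 1482 1479 1483 1478
[... 626 characters left out ...]
1 1115 1117 1114 1111 1115    0 1116 1119 1121 1120
  1123 1249 1247]
 [1245 1118 1107 1107 1107 1106 1115 1109 1107 1113 1112 1118 1116 1118
  1118 1245 1246]
 [1249 1114 1099 1098 1105 1106 1107 1104 1104 1111 1107 1109    0 1115
  1116 1249 1245]
 [1243 1106 1104 1099 1102 1099 1100 1108 1100 1108 1105 1107 1110 1110
  1114 1241 1251]
 [1242 1107 1106 1106 1104 1102 1104 1107 1105 1107 1102 1105 1106 1103
  1109 1245 1244]
 [1242 1242 1242 1106 1110 1107 1108 1103 1108 1103 1104 1106 1103 1105
  1103 1245 1245]
 [1237 1242 1241 1243 1243 1243 1240 1108 1110 1107 1106 1102 1106 1104
  1102 1244 1244]
 [1240 1239 1247 1239 1238 1246 1244 1244 1245 1242 1245 1109 1104 1105
  1112 1242 1243]]
```

```bash
python3 - <<'E'
import re
s=open('h.py').read()
s=s[:s.index("def redmask")]+'''def redmask(c,d=None):
    c=c.astype(int);return (c[...,0]>85)&(c[...,1]<.5*c[...,0])&(abs(c[...,1]-c[...,2])<14)
'''
open('h.py','w').write(s)
E
python3 - <<'E'
from h import *
np.set_printoptions(precision=1,suppress=True)
for n in("side","top"):
    r=dict(np.load(n+"0.npz"));P=cloud(r);z=P[...,2]
    win=np.zeros(z.shape,bool)
    u,v={"side":(503,254),"top":(502,382)}[n];u=int(u*.64);v=int(v*.64);win[v-14:v+14,u-14:u+14]=1
    m=redmask(r["color"])&win&(z>60)
    p=P[m];print(n,"red",len(p),np.median(p,0),p.min(0),p.max(0));c0=np.median(p,0)
    near=(abs(P[...,0]-c0[0]-20)<130)&(P[...,1]-c0[1]>60)&(P[...,1]-c0[1]<340)
    s=near&(z>108)&(z<128)
    rc=cv2.minAreaRect(P[s][:,:2].astype(np.float32));print("rim",s.sum(),rc,cv2.boxPoints(rc).tolist(),np.median(z[s]))
    s=(abs(P[...,0]-c0[0]-40)<70)&(P[...,1]-c0[1]>-60)&(P[...,1]-c0[1]<75)&(z>75)&~redmask(r["color"])
    q=P[s];b=np.round((q[:,1]-c0[1])/6)*6
    for t in np.unique(b):
        qq=q[b==t];print(t,len(qq),qq[:,0].min(),qq[:,0].max(),qq[:,2].max(),qq[np.argmax(qq[:,2])])
for nm,(u,v) in dict(tin=(527,235),t1=(638,284),t2=(633,387)).items(): print(nm,P[int(v*.64),int(u*.64)])
E
```

```text
side red 47 [ 468.4 -147.4  137.9] [ 462.9 -173.8  123.9] [ 480.9 -136.6  143.3]
rim 1544 ((528.9661254882812, 33.64654541015625), (219.5105743408203, 160.40789794921875), 86.23951721191406) [[441.73651123046875, -70.6122055053711], [601.7990112304688, -81.1326675415039], [616.1957397460938, 137.90530395507812], [456.13323974609375, 148.42575073242188]] 116.13850629115956
-24.0 21 461.11686328828364 535.1665132290506 139.14495293414313 [ 469.6 -170.5  139.1]
-18.0 17 461.9090791886463 535.4704139777771 134.37331417188966 [ 461.9 -167.3  134.4]
-12.0 33 473.61645013560315 530.4387243638618 137.08657473828077 [ 473.6 -161.   137.1]
-6.0 79 465.7816951404021 546.2239996526348 133.24446489503555 [ 465.8 -151.2  133.2]
-0.0 137 476.96550868447616 544.9758439253068 136.17939945972762 [ 477.  -150.   136.2]
6.0 32 469.44317001151467 523.9696111716877 133.2156623018933 [ 479.2 -143.2  133.2]
12.0 22 476.9746999622147 522.6532347002726 129.39595029249676 [ 481.8 -137.4  129.4]
18.0 19 499.15937673589804 526.3203581897361 101.63603885242617 [ 512.5 -126.4  101.6]
24.0 21 500.5257538746811 531.
[... 1939 characters left out ...]
1 [ 508.8 -129.6  102.4]
36.0 29 496.61519468154466 528.6664893423404 103.33284827349325 [ 518.2 -120.9  103.3]
42.0 30 498.23557800889773 528.061609856574 101.35701005856754 [ 518.3 -118.5  101.4]
48.0 27 498.35497123094245 526.6469538891799 102.78530675836919 [ 516.9 -108.1  102.8]
54.0 28 497.96254801809414 529.5966144723208 100.84736179817378 [ 514.4 -105.9  100.8]
60.0 32 499.2133980708014 528.1489557912552 102.60945311366868 [521.3 -99.9 102.6]
66.0 27 499.1735162504693 531.2087287669344 104.00963928633905 [517.4 -89.7 104. ]
72.0 27 499.01031567191154 529.5214370501508 101.75537778415537 [514.9 -87.6 101.8]
tin [ 726.4 -184.5  119.2]
t1 [ 694.6 -415.8    7.9]
t2 [ 503.  -416.4    2.5]
```

```bash
cat >> h.py <<'E'
YAW=-0.0657; O=np.array([510.,-160.3,85.])
ex=np.array([np.cos(YAW),np.sin(YAW),0]);ey=np.array([-np.sin(YAW),np.cos(YAW),0]);ez=np.array([0,0,1.])
rad=lambda t:np.sin(t)*ex+np.cos(t)*ez
tan=lambda t:np.cos(t)*ex-np.sin(t)*ez
def pose(t,Rg=63.,s=0.,sg=1,off=0.,G=19.,dy=0.):
    """t collar angle, Rg grasp-point radius, s screw turn, off tangential offset"""
    z=-rad(t);y=sg*tan(t);x=np.cross(y,z)
    M=np.stack([x,y,z],1)@R.from_rotvec([0,0,s]).as_matrix()
    return O+rad(t)*(Rg-G)+tan(t)*off+ey*dy, R.from_matrix(M).as_quat()
E
python3 - <<'E'
from workcell import env
from h import *
np.set_printoptions(precision=2,suppress=True)
print(env.tcp_to_grasp)
for sg in(1,-1):
  for t,Rg,s in((-.67,140,0),(-.67,63,0),(0,63,0),(.65,63,0),(-.35,63,1.5),(.1,63,1.5),(.62,63,1.5),(.62,63,-.2)):
    q=env.solve_ik(*pose(t,Rg,s,sg)); print(sg,t,Rg,s,q)
E
```

```text
18.700000000000003
1 -0.67 140 0 [-0.53 -0.22 -0.87  0.3   0.28  1.2 ]
1 -0.67 63 0 [-0.46 -0.04 -0.94  0.04  0.24  1.25]
1 0 63 0 [-0.3   0.31 -0.19  1.08  0.    1.33]
1 0.65 63 0 [-0.24  0.87  0.59  1.93 -0.1   1.43]
1 -0.35 63 1.5 [-0.37  0.07 -0.58  0.58  0.1   2.78]
1 0.1 63 1.5 [-0.29  0.39 -0.07  1.21 -0.02  2.85]
1 0.62 63 1.5 [-0.24  0.84  0.55  1.89 -0.1   2.93]
1 0.62 63 -0.2 [-0.24  0.84  0.55  1.89 -0.1   1.23]
-1 -0.67 140 0 [-0.53 -0.22 -0.87  0.3   0.28 -1.94]
-1 -0.67 63 0 [-0.46 -0.04 -0.94  0.04  0.24 -1.89]
-1 0 63 0 [-0.3   0.31 -0.19  1.08  0.   -1.81]
-1 0.65 63 0 [-0.24  0.87  0.59  1.93 -0.1  -1.71]
-1 -0.35 63 1.5 [-0.37  0.07 -0.58  0.58  0.1  -0.36]
-1 0.1 63 1.5 [-0.29  0.39 -0.07  1.21 -0.02 -0.29]
-1 0.62 63 1.5 [-0.24  0.84  0.55  1.89 -0.1  -0.21]
-1 0.62 63 -0.2 [-0.24  0.84  0.55  1.89 -0.1  -1.91]
```

```bash
python3 - <<'E'
from workcell import env
from h import *
np.set_printoptions(precision=2,suppress=True)
env.reach(*pose(-.67,150));env.grip(45,20)
p,q=pose(-.67,63);env.move_straight(p,150,q)
s=env.state();print(s["time"],s["contact_force"],s["ft_torque"],s["gripper_width"],s["ee_pos"],p)
ims=[]
for n,(u,v) in (("side",(320,160)),("top",(320,240))):
    r=env.read_camera(n);ims.append(cv2.resize(r["color"][v-50:v+50,u-50:u+50,::-1],(400,400),interpolation=cv2.INTER_CUBIC))
cv2.imwrite("pics/a.png",np.hstack(ims))
E
```

```text
2.7 [-0.34  0.53 -0.43] [0.02 0.59 0.  ] 44.90617190549132 [ 482.53 -158.36  119.53] [ 482.74 -158.51  119.49]
```

View pics/a.png

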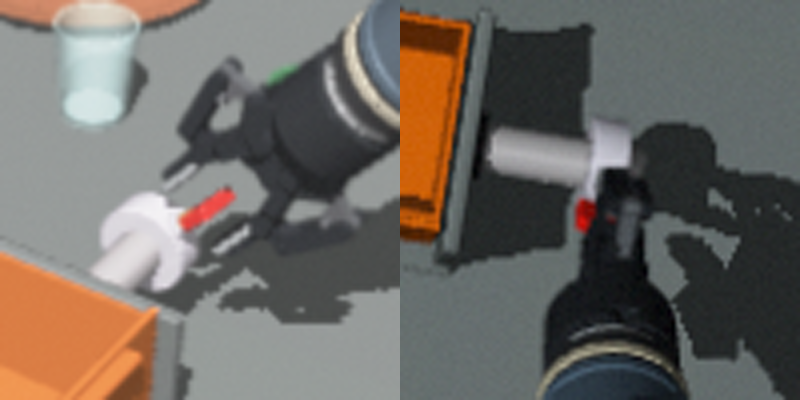

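```bash
python3 - <<'E'
from workcell import env
from h import *
np.set_printoptions(precision=1,suppress=True)
def f(n=3):
    a=[]
    for _ in range(n): a.append(np.array(env.state()["contact_force"]));env.wait(.01)
    return np.mean(a,0)
b=f(8);env.grip(16,20);g=f();print("closed",g-b,env.state()["gripper_width"],env.state()["time"])
t=-.67;i=0;hits=0
while t<.75:
    t+=.02;p,q=pose(t,63);env.move_straight(p,20,q)
    F=f(2)-b;ft=-F@tan(t);i+=1
    if i%4==0 or ft>4:print(round(t,2),"tan %.1f rad %.1f"%(ft,F@rad(t)),F,round(env.state()["time"],2))
    if ft>8 or np.linalg.norm(F)>13:break
print("stop",t,env.state()["ee_pos"],p)
E
```

```text
closed [-1.   0.2  0.1] 15.758182190021001 3.2833
-0.59 tan -0.1 rad -0.4 [ 0.3 -0.5 -0.3] 4.35
-0.51 tan -0.5 rad -0.6 [ 0.7 -0.3 -0.3] 5.42
-0.43 tan 0.1 rad -0.7 [ 0.2 -0.6 -0.6] 6.48
-0.35 tan 0.5 rad 0.3 [-0.6 -0.6  0.1] 7.55
-0.27 tan 2.5 rad 1.0 [-2.7  0.2  0.3] 8.62
-0.19 tan 3.8 rad 2.4 [-4.1  0.8  1.6] 9.68
-0.11 tan 0.3 rad -0.8 [-0.2 -0.  -0.8] 10.75
-0.05 tan 4.4 rad 3.1 [-4.6 -0.1  2.9] 11.55
-0.03 tan 0.2 rad -0.4 [-0.2 -0.2 -0.4] 11.82
0.01 tan 4.1 rad 2.1 [-4.1 -0.2  2.2] 12.35
0.05 tan -0.0 rad 0.2 [-0.  -0.5  0.2] 12.88
0.09 tan 4.8 rad 2.5 [-4.5  0.3  2.9] 13.42
0.13 tan 1.1 rad 1.1 [-0.9  0.6  1.3] 13.95
0.15 tan 4.7 rad 1.8 [-4.4  0.1  2.5] 14.22
0.21 tan 2.7 rad 1.7 [-2.2  0.2  2.3] 15.02
0.23 tan 5.4 rad 2.2 [-4.8 -0.1  3.4] 15.28
0.29 tan -5.5 rad 0.4 [ 5.4 -0.7 -1.1] 16.08
0.37 tan 0.2 rad -0.2 [-0.2  0.1 -0.1] 17.15
0.45 tan 2.4 rad 0.2 [-2.1 -0.3  1.2] 18.22
0.51 tan 4.5 rad 0.9 [-3.5  0.4  3. ] 19.02
0.53 tan 6.8 rad 1.2 [-5.3 -0.2  4.4] 19.28
0.55 tan 8.4 rad 1.4 [-6.4  0.3  5.6] 19.55
stop 0.5500000000000005 [ 532.2 -161.8  122.9] [ 532.9 -161.8  122.5]
```

```bash
python3 - <<'E'
from workcell import env
from h import *
np.set_printoptions(precision=1,suppress=True)
def f(n=3):
    a=[]
    for _ in range(n): a.append(np.array(env.state()["contact_force"]));env.wait(.01)
    return np.mean(a,0)
t=.55
while t>.2:
    t-=.02;p,q=pose(t,63);env.move_straight(p,20,q)
    F=f(3);ft=-F@tan(t);print(round(t,2),"tan %.1f rad %.1f"%(ft,F@rad(t)))
    if ft<-5:break
r=env.read_camera("side");print(env.state()["time"])
u,v=330,160;cv2.imwrite("pics/b.png",cv2.resize(r["color"][v-50:v+50,u-50:u+50,::-1],(500,500),interpolation=cv2.INTER_CUBIC))
E
```

```text
0.53 tan 5.0 rad -0.1
0.51 tan 1.9 rad 0.3
0.49 tan -0.4 rad -0.0
0.47 tan 0.3 rad -0.4
0.45 tan 0.5 rad 0.1
0.43 tan -0.6 rad 0.4
0.41 tan -3.1 rad -0.8
0.39 tan -3.1 rad -0.6
0.37 tan -3.5 rad -1.1
0.35 tan -4.2 rad -1.1
0.33 tan -6.0 rad -2.5
22.625
```

View pics/b.png

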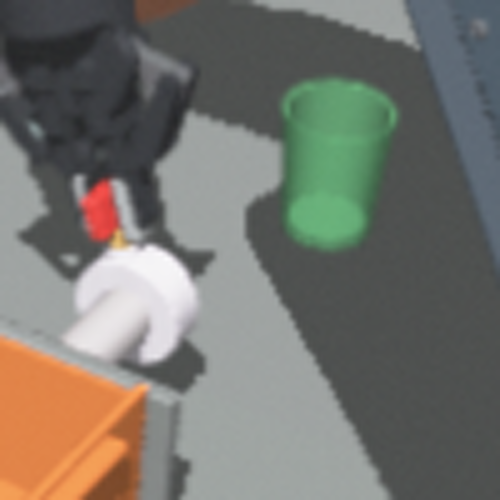

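```bash
cat > turn.py <<'E'
from workcell import env
from h import *
np.set_printoptions(precision=2,suppress=True)
def f(n=3):
    a=[]
    for _ in range(n):
        s=env.state();a.append(np.r_[s["contact_force"],s["ft_torque"]]);env.wait(.01)
    return np.mean(a,0)
t=.41
p,q=pose(t,63);env.move_straight(p,20,q)
b=f(6);env.grip(4,40);g=f(4)-b
print("grip",g,"tan %.1f"%(g[:3]@tan(t)),env.state()["gripper_width"],env.state()["time"])
s=0;off=dy=0.;i=0
while s<1.5:
    s+=.04;i+=1
    p,q=pose(t,63,s,off=off,dy=dy);env.reach(p,q)
    F=f(3)-b;ft,fy=F[:3]@tan(t),F[:3]@ey;tz=F[3:]@rad(t)
    if i%4==0 or abs(tz)>.25 or s>1.2:print(round(s,2),"tan %.1f y %.1f tz %.3f off %.2f dy %.2f"%(ft,fy,tz,off,dy),round(env.state()["time"],2))
    off=np.clip(off+.04*ft,-5,5);dy=np.clip(dy+.04*fy,-5,5)
    if abs(tz)>.4 or np.hypot(ft,fy)>16:break
np.save("st.npy",[t,s,off,dy])
E
python3 turn.py
```

```text
grip [ 4.93  0.14 -9.9   0.01 -2.13 -0.1 ] tan 8.4 9.513911545063975 23.2667
0.16 tan 6.2 y 0.1 tz -0.043 off 0.99 dy 0.03 24.37
0.32 tan 2.8 y 0.8 tz -0.062 off 1.76 dy 0.10 25.47
0.48 tan 0.1 y 0.5 tz -0.073 off 1.97 dy 0.11 26.57
0.64 tan -0.2 y 0.3 tz -0.070 off 1.95 dy 0.14 27.67
0.8 tan -0.3 y 0.5 tz -0.074 off 1.89 dy 0.17 28.77
0.96 tan 0.7 y 0.0 tz -0.083 off 1.96 dy 0.22 29.87
1.12 tan 0.7 y -0.0 tz -0.067 off 2.02 dy 0.25 30.97
1.2 tan 0.1 y -0.1 tz -0.025 off 2.07 dy 0.24 31.52
1.24 tan 0.2 y 0.3 tz -0.081 off 2.08 dy 0.23 31.79
1.28 tan -0.1 y -0.1 tz -0.050 off 2.08 dy 0.25 32.07
1.32 tan 0.7 y 0.1 tz -0.072 off 2.08 dy 0.24 32.34
1.36 tan 0.3 y 0.0 tz 0.216 off 2.11 dy 0.25 32.62
1.4 tan -1.5 y -1.3 tz 0.596 off 2.12 dy 0.25 32.89
```

```bash
python3 - <<'E'
from workcell import env
from h import *
t,s,off,dy=np.load("st.npy")
s=1.37;env.reach(*pose(t,63,s,off=off,dy=dy));env.grip(34)
print(env.state()["contact_force"])
p,q=pose(t,160,s,off=off,dy=dy);env.move_straight(p,120)
p2=p+[-150,-60,110];
try: env.move_straight(p2,200)
except env.IKError as e: print(e)
print(env.state()["contact_force"],env.state()["time"])
ims=[]
for n,(u,v) in (("side",(315,160)),("top",(320,230))):
    r=env.read_camera(n);np.savez(n+"1.npz",**{k:np.array(v) for k,v in r.items()});ims.append(cv2.resize(r["color"][v-50:v+50,u-50:u+50,::-1],(400,400),interpolation=cv2.INTER_CUBIC))
cv2.imwrite("pics/c.png",np.hstack(ims))
E
```

```text
[-0.64634515 -0.11218013 -0.17199213]
[1.16151368 0.27677682 0.52638117] 35.5833
```

View pics/c.png

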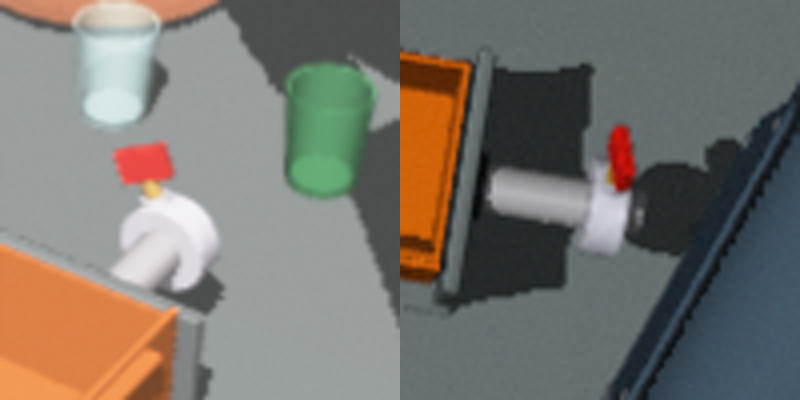

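The side view shows the wing at (145,163), turned crosswise to the pin, with the bin shut and both tumblers where they were. In the top view the wing runs from (618,128) to (628,190), about 1.35 rad clockwise from the pin line. The gripper is clear.

```bash
python3 -c "
from workcell import env
print(env.job_done())"
```

```text
the job is handed in; nothing more can be done
None
```

The job is handed in: the collar is seated in the flat at about 0.41 rad, felt at 8.4 N and held in both directions. The wing screw is tightened to its hard stop at about 1.35 rad, and I let go with the bin closed and both tumblers where they stood; I never touched the jug or tin and did not look at them again.

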